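# Lay out the culture dishes on the tray and seat their lids

### The arm

A 6-joint arm with a two-finger parallel gripper is mounted at the origin on the work surface. World frame = base frame: x ahead of the robot, y to its left, z up, the work surface at z = 0. Lengths are in m, angles in rad, forces in N, time in s.
With the tool pointing down it reaches from about 0.375 to 0.975 m from the base axis. Payload 3.8 kg.
Tool frame: the origin (TCP) lies at the centre of the arm's flange, where the gripper is bolted on; the fingertips stand 173 mm ahead of it and the grasp point (between the pads) lies 155 mm ahead of it (bot.tip_reach is the distance from the TCP to the fingertips, in m); z points along the fingers, y is the line along which they close (so a half turn about z gives the same grasp; the last joint's range is limited). The gripper opens to 85 mm and grips with 20 to 120 N. Pads are 22 mm wide; open, the fingers measure 114 mm over their backs; the gripper's body (76 mm by 85 mm) begins 54 mm behind the grasp point. The pads swing forward as they close: fully open they stand 13 mm farther back than shut.
Start: joints at [1.1, 0.264, 1.604, -0, 1.274, -0.037], TCP at [0.284, 0.612, 0.405] pointing down, gripper open.
Joint ranges: [-2.63, 2.63], [-0.94, 2.18], [0.31, 2.57], [-1.31, 4.45], [0, 2.66], [-2.55, 2.55]. Speed limits (rad/s): [2.57, 2.57, 3.14, 3.14, 3.14, 3.14].

### API

Orientations are given as a rotation vector (axis times angle).
In Python, from workcell import bot gives the robot as it stands.
- The arm moves only by the tool drive_tool, never from a script. Its arguments are lists of equal length, an entry for each row: "claw": the finger opening in mm, from 0 to 85.4; "slide": the shift along the world's x, y, z each as a share of 0.5 m, from -1 to 1, a list of three; "yaw": the turn about the world's z as a share of 180 degrees, from -1 to 1. A call has 1 to 8 rows; each row is the pose to reach, as a shift and turn from the pose commanded when the call began, turning the shorter way round; what a row does not reach only later rows make up. A row lasts 1/12 s, in which the tool goes at most 41.7 mm and 7.16 degrees, less where a joint would pass 70% of its speed; a pose out of reach is approached as far as the arm can. A call with a number of a shift or a turn outside -1 to 1 is refused whole. A call with a gripper value outside its range is refused whole. The fingers move at their own pace and stop on an object; "newtons" is the grip in N (left out, the last holds). Time passes only in rows, so rows that repeat a pose let the fingers close. It gives the time, the measured TCP pose, the force, the opening and the grip force at its end, in the units of the state.
- bot.read_state(): the state, without advancing time (a new reading comes with each control period).
- bot.read_camera(name): name is "scene" or "top" or "wrist"; returns a dict with "color" (384x512x3 uint8, red, green, blue), "depth" (384x512 float32, m along the optical axis (not along the pixel's ray), 0 where there is no reading), "mtx" (3x3 intrinsics, pixels), "k1" (the pictures are not rectified: a ray, as slopes to the right and down, at radius r is drawn at 1 + k1 r^2 times it, then the intrinsics apply), "eye" and "rotation" of the camera in the world. Camera axes: x right, y up, looking along -z (the intrinsics and any distortion apply to the point x, -y, -z); pixel columns grow to the right and rows downward; lengths in m; the calibration is good to about 2 mm. A picture is of the moment at which its call begins.
- bot.finish_job(): hands the job in; it is judged then, once.
The state is a dict: "time": time; "q": joint angles; "joint_vel": joint speeds; "joint_torque": joint torques, N m; "tool_pos": TCP position; "tcp_rot": TCP orientation; "wrist_force": force on the tool from outside, world axes, zero at the start; "torque": the same for the moment, N m; "width": opening from 0.0 (shut) to 1.0 (fully open); "grip_force": force on a finger pad.
Only numpy, scipy, OpenCV 4.12 (cv2) and the standard library are available. Lean on these libraries where they do the work, as an engineer would, in place of code of your own. Each camera call takes 0.05 s, during which the arm holds its last target. There are 200 camera calls.

### The job

Slide the four culture dishes over the tray, without lifting or tipping them, into a neat two by two grid: each blue-lidded dish centred on its own blue ring and each orange-lidded dish centred on its own orange ring. All four lids stand a little proud: press each one down until it is fully home. Do not shift the two jars, the yellow box or the brush.

Things in the scene. Friction and masses are not known exactly. Their poses are not given: they have to be found in the camera images.
- tray: Shallow aluminium tray, 340 (x) x 660 (y) mm, fixed to the bench. Floor top 4 mm above the bench, round it a 5 mm wide lip whose top is 12 mm above the bench. Origin: centre of the underside, at bench height; x and y along its sides, z up. It may stand turned by up to 0.1 rad.
- strip_blue: White printed strip on the tray floor, 102 (x) x 208 (y) mm, flat, with two blue rings of 101 mm outer and 84 mm inner diameter. It and the orange strip lie one behind the other, 104 mm apart, in the middle of the tray: a two by two grid of rings. Either colour may be the nearer. Origin: its centre, axes as the tray's.
- strip_blue_left (a point): Centre of the left blue ring (+52 mm along y from the strip's centre), at the tray floor.
- strip_blue_right (a point): Centre of the right blue ring (-52 mm along y from the strip's centre), at the tray floor.
- strip_orange: White printed strip on the tray floor, 102 (x) x 208 (y) mm, flat, with two orange rings of 101 mm outer and 84 mm inner diameter. It and the blue strip lie one behind the other, 104 mm apart, in the middle of the tray: a two by two grid of rings. Either colour may be the nearer. Origin: its centre, axes as the tray's.
- strip_orange_left (a point): Centre of the left orange ring (+52 mm along y from the strip's centre), at the tray floor.
- strip_orange_right (a point): Centre of the right orange ring (-52 mm along y from the strip's centre), at the tray floor.
- dish_blue_a: Round culture dish, white base 84 mm diameter, 20 mm high, with blue press-on lid of 90 mm diameter; loose, about 145 g, on the tray near one end. Too wide to pick up; slides when pushed at the lid's side. Origin: centre of its underside, z up. With the lid home it is 25 mm high, the lid's side 10 to 25 mm above the underside; a raised lid stands up to 7 mm higher.
- dish_blue_a_lid (a joint): How far the lid of dish_blue_a is pressed down, m: 0 = standing 7 mm proud, 0.007 = fully home. It starts between 0 and 0.003, takes about 4 N straight down to move, and stays where it is left. The lid's top is 32 mm minus this value above the dish's underside.
- dish_blue_b: Round culture dish, white base 84 mm diameter, 20 mm high, with blue press-on lid of 90 mm diameter; loose, about 145 g, on the tray near one end. Too wide to pick up; slides when pushed at the lid's side. Origin: centre of its underside, z up. With the lid home it is 25 mm high, the lid's side 10 to 25 mm above the underside; a raised lid stands up to 7 mm higher.
- dish_blue_b_lid (a joint): How far the lid of dish_blue_b is pressed down, m: 0 = standing 7 mm proud, 0.007 = fully home. It starts between 0 and 0.003, takes about 4 N straight down to move, and stays where it is left. The lid's top is 32 mm minus this value above the dish's underside.
- dish_orange_a: Round culture dish, white base 84 mm diameter, 20 mm high, with orange press-on lid of 90 mm diameter; loose, about 145 g, on the tray near one end. Too wide to pick up; slides when pushed at the lid's side. Origin: centre of its underside, z up. With the lid home it is 25 mm high, the lid's side 10 to 25 mm above the underside; a raised lid stands up to 7 mm higher.
- dish_orange_a_lid (a joint): How far the lid of dish_orange_a is pressed down, m: 0 = standing 7 mm proud, 0.007 = fully home. It starts between 0 and 0.003, takes about 4 N straight down to move, and stays where it is left. The lid's top is 32 mm minus this value above the dish's underside.
- dish_orange_b: Round culture dish, white base 84 mm diameter, 20 mm high, with orange press-on lid of 90 mm diameter; loose, about 145 g, on the tray near one end. Too wide to pick up; slides when pushed at the lid's side. Origin: centre of its underside, z up. With the lid home it is 25 mm high, the lid's side 10 to 25 mm above the underside; a raised lid stands up to 7 mm higher.
- dish_orange_b_lid (a joint): How far the lid of dish_orange_b is pressed down, m: 0 = standing 7 mm proud, 0.007 = fully home. It starts between 0 and 0.003, takes about 4 N straight down to move, and stays where it is left. The lid's top is 32 mm minus this value above the dish's underside.
- jar_amber: Bystander: small amber glass jar with a black cap, 40 mm diameter, 60 mm high, 120 g, standing loose on the tray floor between the grid and one group of dishes. Origin: centre of its underside.
- jar_green: Bystander: small green glass jar with a white cap, 40 mm diameter, 60 mm high, 120 g, standing loose on the tray floor between the grid and one group of dishes. Origin: centre of its underside.
- tip_box: Bystander: yellow plastic pipette-tip box with a white lid, 120 (x) x 85 (y) x 50 mm high, loose on the bench to the right of the tray. Origin: centre of its underside.
- brush: Bystander: hand brush 170 mm long, lying loose on the bench to the left of the tray, along its own x.
Not all that is in view belongs to the job. Leave any purple or turquoise look-alike of the dish_blue_b alone.

How it is judged:
At the end, for the whole second after the job is handed in: Both blue dishes stand on different blue rings and both orange dishes on different orange rings, each centre within 10 mm of its ring's centre, flat on the tray floor, at rest; every lid is within 1.5 mm of fully home (((horizontal distance between dish_blue_a and strip_blue_left below 0.01 m and horizontal distance between dish_blue_b and strip_blue_right below 0.01 m) or (horizontal distance between dish_blue_a and strip_blue_right below 0.01 m and horizontal distance between dish_blue_b and strip_blue_left below 0.01 m)) and ((horizontal distance between dish_orange_a and strip_orange_left below 0.01 m and horizontal distance between dish_orange_b and strip_orange_right below 0.01 m) or (horizontal distance between dish_orange_a and strip_orange_right below 0.01 m and horizontal distance between dish_orange_b and strip_orange_left below 0.01 m)) and value of joint each of dish_blue_a_lid, dish_blue_b_lid, dish_orange_a_lid, dish_orange_b_lid above 0.0055 m and height (world z) of each of dish_blue_a, dish_blue_b, dish_orange_a, dish_orange_b below 0.008 m and angle between each of dish_blue_a, dish_blue_b, dish_orange_a, dish_orange_b's own z axis and vertical below 0.05 rad and linear speed of each of dish_blue_a, dish_blue_b, dish_orange_a, dish_orange_b below 0.02 m/s); the robot touches nothing.
It fails at once if the amber or green jar is shifted by more than 12 mm (distance of any of jar_amber, jar_green from where it was at the start of the episode above 0.012 m).
It fails at once if the yellow box or the brush is shifted by more than 12 mm (distance of any of tip_box, brush from where it was at the start of the episode above 0.012 m).
It fails at once if a dish is lifted more than 10 mm off the tray floor (height (world z) of any of dish_blue_a, dish_blue_b, dish_orange_a, dish_orange_b above 0.014 m).
It fails at once if a dish is tipped by more than 0.2 rad (angle between any of dish_blue_a, dish_blue_b, dish_orange_a, dish_orange_b's own z axis and vertical above 0.2 rad).
It also fails if it takes over 72 s, if anything falls off the work surface, if the arm or the gripper's body presses on something with over 40 N, if the wrist force passes 120 N, or if a joint passes its speed limit or range.

## Working session

There is one attempt and no reset: what is moved stays moved. The work goes in short steps, Python scripts to look and compute and a tool call to move; the robot and the scene stay as the last step left them, time stands still between calls to the robot, and variables do not carry over. Pictures are saved under pics/ and viewed, at most 10 in all, crops included, and the job is handed in when it is done.

Besides the shell and the picture viewer there is one more tool, called after "Request:" as name([rows], argument=value, ...), one row to a line, values as JSON. drive_tool: Moves the arm, as the interface text tells. Shift numbers are shares of 0.5 m and turn numbers shares of 180 degrees, none past 1 either way. Its arguments: {"type":"object","properties":{"claw":{"type":"array","items":{"type":"number"}},"slide":{"type":"array","items":{"type":"array","items":{"type":"number"}}},"yaw":{"type":"array","items":{"type":"number"}},"newtons":{"type":"number"}},"required":["claw","slide","yaw"]}

```bash
mkdir -p pics; ls; cat > h.py <<'E'
import numpy as np, cv2
from workcell import bot
def ray(c,u,v):
    K=c["mtx"]; x=(u-K[0,2])/K[0,0]; y=(v-K[1,2])/K[1,1]
    X,Y=x,y
    for _ in range(20):
        f=1+c["k1"]*(X*X+Y*Y); X,Y=x/f,y/f
    return np.array(c["rotation"])@np.array([X,-Y,-1.0])
def onz(c,u,v,z):
    e=np.array(c["eye"]); d=ray(c,u,v); return e+d*(z-e[2])/d[2]
def at(c,u,v):
    d=c["depth"][int(v),int(u)]; return np.array(c["eye"])+ray(c,u,v)*d
E
python3 - <<'E'
from h import *
for n in ("top","scene"):
    c=bot.read_camera(n); np.savez(n+"0.npz",**c)
    print(n,c["eye"],np.round(c["rotation"],3),c["mtx"],c["k1"])
    cv2.imwrite(f"pics/{n}0.png",cv2.resize(c["color"][:,:,::-1],(768,576)))
s=bot.read_state();print(s)
E
```

```text
pics
top [ 0.47285302 -0.00414998  1.41914569] [ 0.067 -0.068 -1.591] [[440.96668227   0.         252.02237876]
 [  0.         440.96668227 191.22561423]
 [  0.           0.           1.        ]] -0.1528292002528226
scene [1.19125443 0.82510556 0.72196813] [0.399 1.222 2.277] [[383.83409129   0.         262.7546169 ]
 [  0.         383.83409129 187.68654584]
 [  0.           0.           1.        ]] -0.0036659170681021765
{'time': 0.1, 'q': array([ 1.10010502e+00,  2.64699168e-01,  1.60524723e+00,  3.58644943e-06,
        1.27373228e+00, -3.68588920e-02]), 'joint_vel': array([-0.00124774, -0.00097375, -0.00252865, -0.00068073, -0.00087862,
        0.00113078]), 'joint_torque': array([ 1.24635162e-04, -5.16706109e+01, -3.68590808e+01, -7.03700675e-05,
        6.25920889e-03,  1.90758504e-05]), 'tool_pos': array([0.28357052, 0.61219999, 0.40346649]), 'tcp_rot': array([-0.67601867, -3.06745529,  0.00316989]), 'wrist_force': array([-0.24168554, -0.1820659 , -0.21690849]), 'torque': array([-0.0400562 , -0.00114653, -0.00238255]), 'grip_force': 0.0, 'width': 1.0021315919897034}
```

View pics/top0.png

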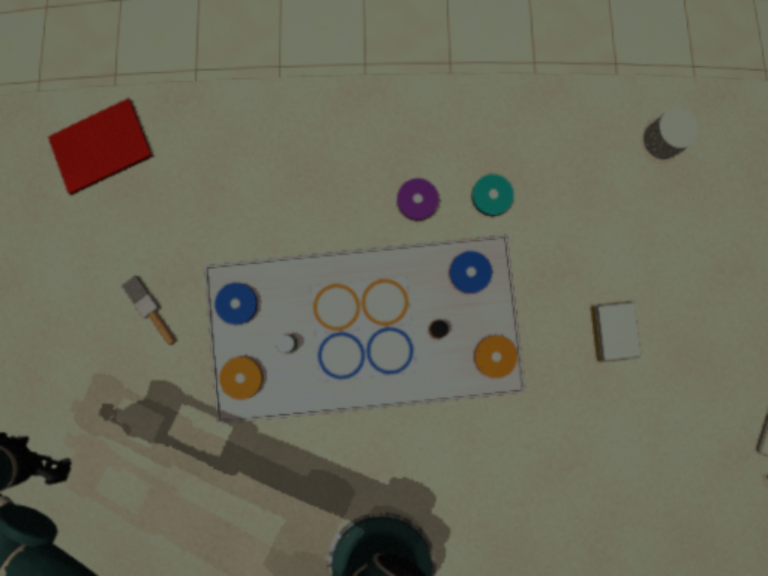

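View pics/scene0.png

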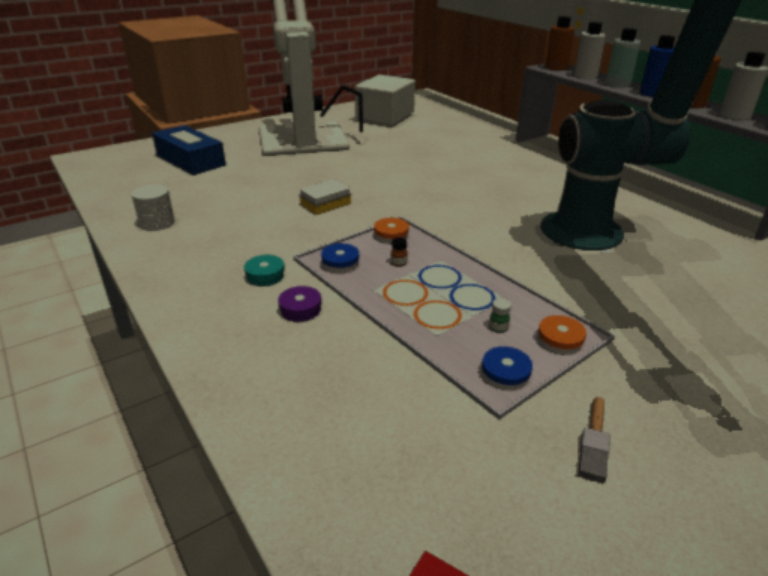

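The top view (768×576 scale) shows:

| Item | Left | Right |
|---|---|---|
| Blue dishes | (236,303) | (470,272) |
| Orange dishes | (241,378) | (496,356) |
| Orange rings (far) | (336,306) | (385,301) |
| Blue rings (near) | (341,355) | (390,350) |
| Jars | green (288,342) | amber (438,328) |

The scene view shows the same layout from the far left. The purple and turquoise look-alikes sit beyond the tray. Next I'll measure these positions.

```bash
cat >> h.py <<'E'
_ray=ray
def ray(c,u,v):
    c=dict(c); c["rotation"]=cv2.Rodrigues(np.array(c["rotation"],float))[0]; return _ray(c,u,v)
def proj(c,p):
    R=cv2.Rodrigues(np.array(c["rotation"],float))[0]; q=R.T@(np.array(p)-c["eye"])
    x,y=q[0]/-q[2],-q[1]/-q[2]; f=1+c["k1"]*(x*x+y*y); K=c["mtx"]
    return K[0,0]*x*f+K[0,2],K[1,1]*y*f+K[1,2]
def blobs(c,col,amin=60):
    h=cv2.cvtColor(c["color"],cv2.COLOR_RGB2HSV)
    lo,hi={"blue":((108,110,40),(128,255,255)),"orange":((5,120,60),(20,255,255))}[col]
    m=cv2.inRange(h,lo,hi); n,l,s,ce=cv2.connectedComponentsWithStats(m)
    out=[]
    for i in range(1,n):
        if s[i,4]<amin: continue
        k,_=cv2.findContours((l==i).astype(np.uint8),cv2.RETR_EXTERNAL,cv2.CHAIN_APPROX_NONE)
        P=max(k,key=cv2.contourArea)[:,0,:]
        if len(P)>=5: out.append((P,s[i,4]))
    return out
def circ(c,P,z):
    W=np.array([onz(c,u,v,z)[:2] for u,v in P]); 
    A=np.c_[2*W,np.ones(len(W))]; s=np.linalg.lstsq(A,(W**2).sum(1),rcond=None)[0]
    return s[:2],np.sqrt(s[2]+s[0]**2+s[1]**2)
E
python3 - <<'E'
from h import *
print(bot.tip_reach)
T=dict(np.load("top0.npz")); S=dict(np.load("scene0.npz"))
# white dot in lid centre, seen in both views -> triangulate; first lid outline circles in top
for n,c in (("top",T),("scene",S)):
  for col in ("blue","orange"):
    for P,a in blobs(c,col):
        m=P.mean(0); f=a/cv2.contourArea(P.reshape(-1,1,2))
        z=0.0045 if f<.6 else 0.034
        ce,r=circ(c,P,z); d=c["depth"][int(m[1]),int(m[0])]
        zz=at(c,*m)
        print(n,col,np.round(m),a,"fill %.2f"%f,"c",ce.round(4),"r %.4f"%r,"depthpt",zz.round(4))
for u,v in ((288,342),(438,328)):
    p=at(T,u*2/3,v*2/3); print("jar top",p.round(4))
for u,v in ((208,267),(506,238),(521,390),(219,418)):
    print("tray corner",onz(T,u*2/3,v*2/3,.012).round(4))
E
```

```text
0.1734
top blue [313. 181.] 550 fill 0.99 c [ 0.6206 -0.2011] r 0.0425 depthpt [ 0.6204 -0.2004  0.0345]
top blue [157. 202.] 544 fill 0.97 c [0.5642 0.2963] r 0.0426 depthpt [0.564  0.2956 0.0357]
top blue [259. 233.] 160 fill 0.23 c [ 0.4586 -0.0269] r 0.0474 depthpt [ 0.4584 -0.027   0.0017]
top blue [227. 237.] 157 fill 0.23 c [0.4508 0.0767] r 0.0476 depthpt [0.4505 0.0763 0.0083]
top orange [256. 201.] 174 fill 0.25 c [ 0.5627 -0.0186] r 0.0478 depthpt [ 0.5627 -0.0183  0.0033]
top orange [224. 204.] 175 fill 0.25 c [0.5546 0.0851] r 0.0479 depthpt [0.5547 0.0848 0.0077]
top orange [107. 218.] 121 fill 1.23 c [0.5155 0.4584] r 0.0254 depthpt [0.5164 0.4623 0.0203]
top orange [330. 237.] 599 fill 1.01 c [ 0.4414 -0.2488] r 0.0434 depthpt [ 0.4414 -0.2488  0.0334]
top orange [160. 252.] 596 fill 1.01 c [0.4077 0.2866] r 0.0434 depthpt [0.408  0.2862 0.0379]
scene blue [227. 169.] 286 fill 1.05 c [ 0.6237 -0.1971] r 0.0469 depthpt [ 0.6272 -0.1911  0.0376]
scene blue [338. 243.] 585 fill 1.01 c [0.5701 0.3038] r 0.0453 depthpt [0.57   0.3041 0.0328]
scene orange [122.  18.] 955 fi
[... 583 characters left out ...]
 orange [ 34. 100.] 114 fill 1.03 c [ 1.0756 -1.2877] r 0.0505 depthpt [ 1.0122 -2.3795 -0.3206]
scene orange [260. 151.] 262 fill 1.09 c [ 0.447  -0.2426] r 0.0500 depthpt [ 0.4514 -0.2386  0.0358]
scene orange [281. 202.] 280 fill 0.34 c [0.5589 0.0331] r 0.0727 depthpt [0.5592 0.036  0.0036]
scene orange [375. 221.] 538 fill 1.03 c [0.4139 0.2937] r 0.0487 depthpt [0.4152 0.2958 0.035 ]
scene orange [398. 276.] 152 fill 1.20 c [0.5331 0.4737] r 0.0250 depthpt [0.521  0.4666 0.0197]
jar top [0.4799 0.1814 0.0615]
jar top [ 0.502  -0.1266  0.0674]
tray corner [0.6448 0.3609 0.012 ]
tray corner [ 0.6939 -0.285   0.012 ]
tray corner [ 0.3668 -0.3057  0.012 ]
tray corner [0.3205 0.339  0.012 ]
```

I have a plan. I'll keep the fingers 56 mm apart, press each lid with both tips, which also calibrates the tip height, and then cradle-push the dish. The blue dishes go first, along the far row and then back. The orange dishes follow, each going round its jar.

Request:
drive_tool([
  [0.56,-0.632,-0.29],
  [0.56,-0.632,-0.29],
  [0.56,-0.632,-0.29],
  [0.56,-0.632,-0.29],
  [0.56,-0.632,-0.29],
  [0.56,-0.632,-0.29],
  [0.56,-0.632,-0.29],
  [0.56,-0.632,-0.29],
], claw=[56,56,56,56,56,56,56,56], yaw=[-0.338,-0.338,-0.338,-0.338,-0.338,-0.338,-0.338,-0.338])

```text
time: 0.77
tool_pos: [0.4935, 0.3748, 0.2954]
tcp_rot: [-2.071, -2.362, 0.001]
wrist_force: [0.3, 0.6, 0.2]
width: 0.659
grip_force: 0.0
```

Request:
drive_tool([
  [0.141,-0.159,-0.073],
  [0.141,-0.159,-0.073],
  [0.141,-0.159,-0.073],
  [0.141,-0.159,-0.1],
  [0.141,-0.159,-0.13],
  [0.141,-0.159,-0.15],
  [0.141,-0.159,-0.162],
  [0.141,-0.159,-0.162],
], claw=[56,56,56,56,56,56,56,56], yaw=[-0.02,-0.02,-0.02,-0.02,-0.02,-0.02,-0.02,-0.02])

```text
time: 1.43
tool_pos: [0.562, 0.2971, 0.2132]
tcp_rot: [-2.136, -2.302, 0.006]
wrist_force: [0.3, -0.9, 0.5]
width: 0.659
grip_force: 0.0
```

```bash
cat >> h.py <<'E'
def st():
    s=bot.read_state(); R=cv2.Rodrigues(s["tcp_rot"])[0]
    print("t %.2f"%s["time"],"pos",s["tool_pos"].round(4),"yaw_y %.1f"%(np.degrees(np.arctan2(R[1,1],R[0,1]))%180),"F",s["wrist_force"].round(1),"w %.1f"%(s["width"]*85.4))
E
python3 - <<'E'
from h import *
st(); c=bot.read_camera("scene"); np.savez("s1.npz",**c)
cv2.imwrite("pics/s1.png",cv2.resize(c["color"][130:330,220:480,::-1],(780,600),interpolation=cv2.INTER_CUBIC))
E
```

```text
t 1.43 pos [0.562  0.2971 0.2132] yaw_y 4.3 F [ 0.3 -0.9  0.5] w 56.3
```

View pics/s1.png

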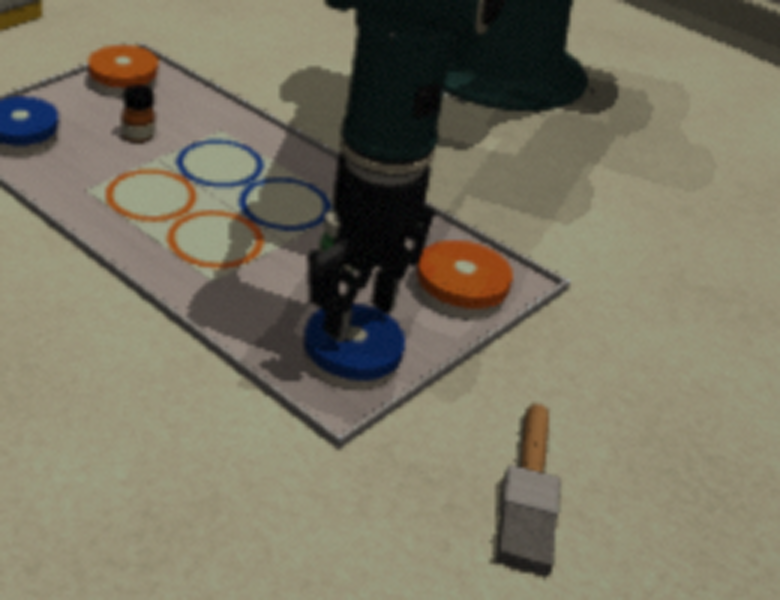

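The gripper is centred over the left blue dish, with the fingers at crop (335,325) and (385,300) just above the lid. I'll press gently.

Request:
drive_tool([
  [0,0,-0.01],
  [0,0,-0.016],
  [0,0,-0.02],
  [0,0,-0.024],
  [0,0,-0.028],
  [0,0,-0.03],
  [0,0,-0.032],
  [0,0,-0.032],
], claw=[56,56,56,56,56,56,56,56], yaw=[0,0,0,0,0,0,0,0])

```text
time: 2.15
tool_pos: [0.5634, 0.2972, 0.1998]
tcp_rot: [-2.138, -2.302, -0.001]
wrist_force: [-0.9, 0.9, 3.3]
width: 0.652
grip_force: 1.6
```

Request:
drive_tool([
  [0,0,-0.004],
  [0,0,-0.006],
  [0,0,-0.008],
  [0,0,-0.01],
  [0,0,-0.012],
  [0,0,-0.012],
], claw=[56,56,56,56,56,56], yaw=[0,0,0,0,0,0])

```text
time: 2.65
tool_pos: [0.5637, 0.2974, 0.198]
tcp_rot: [-2.138, -2.302, -0.0]
wrist_force: [-10.2, -4.3, 27.2]
width: 0.657
grip_force: 13.8
```

Request:
drive_tool([
  [0,0,0.02],
  [0,0,0.05],
  [-0.08,-0.005,0.05],
  [-0.16,-0.011,0.05],
  [-0.24,-0.017,0.05],
  [-0.312,-0.022,0.05],
  [-0.312,-0.022,0.05],
  [-0.312,-0.022,0.03],
], claw=[56,56,56,56,56,56,56,56], yaw=[0,0,0,0,0,0,0,0])

```text
time: 3.32
tool_pos: [0.406, 0.286, 0.2089]
tcp_rot: [2.135, 2.304, 0.003]
wrist_force: [1.3, 1.2, 0.5]
width: 0.656
grip_force: 0.0
```

Request:
drive_tool([
  [0,0,-0.01],
  [0,0,-0.014],
  [0,0,-0.018],
  [0,0,-0.02],
  [0,0,-0.022],
  [0,0,-0.025],
  [0,0,-0.028],
  [0,0,-0.028],
], claw=[56,56,56,56,56,56,56,56], yaw=[0,0,0,0,0,0,0,0])

```text
time: 3.98
tool_pos: [0.4084, 0.2865, 0.1979]
tcp_rot: [-2.138, -2.301, 0.002]
wrist_force: [-12.5, -5.4, 33.2]
width: 0.658
grip_force: 16.3
```

```bash
python3 -c "
from h import *
st()"
```

```text
t 3.98 pos [0.4084 0.2865 0.1979] yaw_y 4.2 F [-12.5  -5.4  33.2] w 56.2
```

Request:
drive_tool([
  [0,0,0.03],
  [0,0,0.07],
  [0.08,0.033,0.07],
  [0.16,0.066,0.07],
  [0.24,0.1,0.07],
  [0.304,0.126,0.07],
  [0.304,0.126,0.03],
  [0.304,0.126,-0.013],
], claw=[56,56,56,56,56,56,56,56], yaw=[0,0,0,0,0,0,0,0])

```text
time: 4.65
tool_pos: [0.5644, 0.3505, 0.1897]
tcp_rot: [2.137, 2.299, 0.013]
wrist_force: [0.1, -0.7, -0.9]
width: 0.659
grip_force: 0.0
```

Request:
drive_tool([
  [0,0,0],
  [0.001,-0.01,0],
  [0.003,-0.03,0],
  [0.004,-0.055,0],
  [0.006,-0.08,0],
  [0.008,-0.105,0],
  [0.01,-0.13,0],
  [0.012,-0.155,0],
], claw=[56,56,56,56,56,56,56,56], yaw=[0,0,0,0,0,0,0,0])

```text
time: 5.32
tool_pos: [0.5656, 0.2701, 0.189]
tcp_rot: [2.138, 2.301, 0.003]
wrist_force: [-0.5, 2.7, 1.0]
width: 0.657
grip_force: 1.0
```

```bash
cat >> h.py <<'E'
def look(z=.029,n="top"):
    c=bot.read_camera(n)
    for col in ("blue","orange"):
        for P,a in blobs(c,col,100):
            f=a/max(cv2.contourArea(P.reshape(-1,1,2)),1)
            if f<.6: continue
            ce,r=circ(c,P,z); 
            if .25<ce[0]<.75 and abs(ce[1])<.4: print(col,ce.round(4),"r %.4f"%r,a)
    return c
E
python3 -c "
from h import *
st(); c=look(); cv2.imwrite('pics/t2.png',cv2.resize(c['color'][140:300,130:370,::-1],(780,520),interpolation=cv2.INTER_CUBIC))"
```

```text
t 5.32 pos [0.5656 0.2701 0.189 ] yaw_y 4.2 F [-0.5  2.7  1. ] w 56.1
blue [ 0.6211 -0.2019] r 0.0426 555
blue [0.5672 0.221 ] r 0.0409 477
orange [ 0.4413 -0.25  ] r 0.0434 595
```

View pics/t2.png

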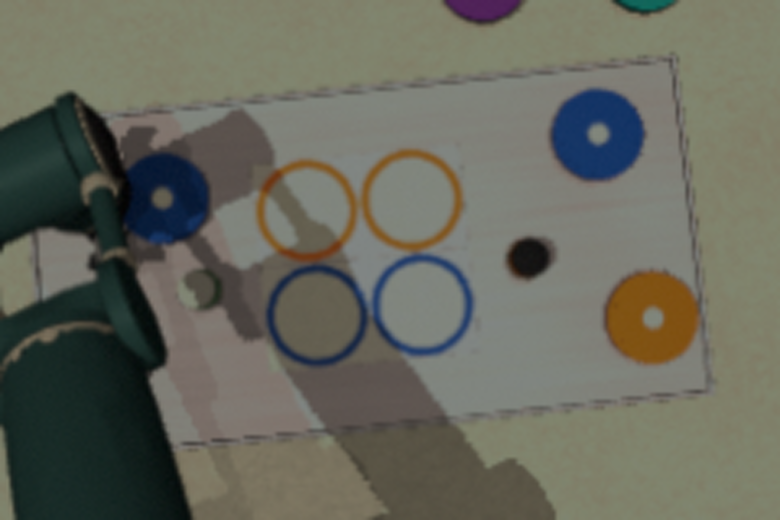

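Request:
drive_tool([
  [0.003,-0.03,0],
  [0.005,-0.07,0],
  [0.008,-0.11,0],
  [0.011,-0.15,0],
  [0.014,-0.19,0],
  [0.017,-0.225,0],
  [0.019,-0.253,0],
  [0.02,-0.272,0],
], claw=[56,56,56,56,56,56,56,56], yaw=[0,0,0,0,0,0,0,0])

```text
time: 6.03
tool_pos: [0.5755, 0.1339, 0.1883]
tcp_rot: [2.139, 2.301, 0.001]
wrist_force: [-1.1, 2.6, 1.1]
width: 0.653
grip_force: 1.4
```

Request:
drive_tool([
  [0,0,0],
  [0,0.01,0.02],
  [0,0.01,0.1],
  [0.03,-0.02,0.1],
  [0.06,-0.05,0.1],
  [0.1,-0.08,0.1],
  [0.11,-0.088,0.1],
  [0.11,-0.088,0.1],
], claw=[56,56,56,56,56,56,56,56], yaw=[0,0,0.04,0.08,0.12,0.16,0.2,0.24])

```text
time: 6.7
tool_pos: [0.632, 0.0914, 0.2389]
tcp_rot: [1.136, 2.927, 0.001]
wrist_force: [-0.4, 0.2, -0.3]
width: 0.657
grip_force: 0.0
```

Request:
drive_tool([
  [0,0,0],
  [0,0,0],
  [0,0,0],
  [0,0,0],
  [0,0,0],
  [0,0,0],
  [0,0,0],
  [0,0,0],
], claw=[56,56,56,56,56,56,56,56], yaw=[0.04,0.08,0.12,0.16,0.2,0.24,0.26,0.26])

```text
time: 7.37
tool_pos: [0.6302, 0.0928, 0.2383]
tcp_rot: [0.115, -3.139, 0.0]
wrist_force: [-1.0, -0.1, -0.2]
width: 0.656
grip_force: 0.0
```

```bash
python3 -c "
from h import *
st(); c=look(); c=look(n='scene')"
```

```text
t 7.37 pos [0.6302 0.0928 0.2383] yaw_y 94.2 F [-1.  -0.1 -0.2] w 56.0
blue [ 0.6211 -0.2019] r 0.0426 550
blue [0.5792 0.0959] r 0.0332 317
orange [ 0.4413 -0.25  ] r 0.0434 595
orange [0.4078 0.2869] r 0.0433 586
blue [ 0.6215 -0.2036] r 0.0485 302
blue [0.5844 0.0968] r 0.0406 363
orange [ 0.4542 -0.2569] r 0.0413 158
orange [0.4155 0.294 ] r 0.0488 544
```

Request:
drive_tool([
  [0,0,-0.07],
  [0,0,-0.1],
  [-0.015,-0.001,-0.1],
  [-0.045,-0.003,-0.1],
  [-0.08,-0.006,-0.1],
  [-0.115,-0.009,-0.1],
  [-0.15,-0.012,-0.1],
  [-0.185,-0.015,-0.1],
], claw=[56,56,56,56,56,56,56,56], yaw=[0,0,0,0,0,0,0,0])

```text
time: 8.13
tool_pos: [0.5372, 0.0842, 0.1891]
tcp_rot: [-0.108, 3.138, 0.0]
wrist_force: [1.6, 0.4, -0.8]
width: 0.655
grip_force: 0.5
```

Request:
drive_tool([
  [-0.03,-0.003,0],
  [-0.052,-0.005,0],
  [-0.068,-0.007,0],
  [-0.078,-0.008,0],
  [-0.082,-0.008,0],
  [-0.082,-0.008,0],
  [-0.07,-0.007,0.02],
  [-0.06,-0.006,0.1],
], claw=[56,56,56,56,56,56,56,56], yaw=[0,0,0,0,0,0,0,0])

```text
time: 8.8
tool_pos: [0.5046, 0.0806, 0.2326]
tcp_rot: [0.109, -3.126, 0.002]
wrist_force: [0.2, 0.7, -0.8]
width: 0.653
grip_force: 0.0
```

```bash
python3 -c "
from h import *
st(); c=look(); c=look(n='scene')"
```

```text
t 8.80 pos [0.5046 0.0806 0.2326] yaw_y 94.0 F [ 0.2  0.7 -0.8] w 55.7
blue [ 0.6211 -0.2019] r 0.0426 544
blue [0.4365 0.0854] r 0.0331 313
orange [ 0.561  -0.0187] r 0.0453 211
orange [ 0.4412 -0.2499] r 0.0435 597
orange [0.4077 0.2868] r 0.0433 587
blue [ 0.6211 -0.2036] r 0.0484 301
blue [0.4681 0.082 ] r 0.0532 387
orange [ 0.4429 -0.2504] r 0.0507 265
orange [0.4153 0.294 ] r 0.0487 540
```

Request:
drive_tool([
  [0.02,-0.05,0.02],
  [0.05,-0.12,0.02],
  [0.08,-0.195,0.02],
  [0.11,-0.27,0.02],
  [0.14,-0.345,0.02],
  [0.17,-0.42,0.02],
  [0.2,-0.49,0.02],
  [0.232,-0.564,0.02],
], claw=[56,56,56,56,56,56,56,56], yaw=[-0.04,-0.08,-0.12,-0.16,-0.2,-0.24,-0.28,-0.318])

```text
time: 9.57
tool_pos: [0.6246, -0.203, 0.2479]
tcp_rot: [-1.416, -2.804, -0.0]
wrist_force: [1.1, 0.7, -0.3]
width: 0.656
grip_force: 0.0
```

Request:
drive_tool([
  [0,0,-0.01],
  [0,0,-0.02],
  [0,0,-0.03],
  [0,0,-0.04],
  [0,0,-0.055],
  [0,0,-0.065],
  [0,0,-0.075],
  [0,0,-0.08],
], claw=[56,56,56,56,56,56,56,56], yaw=[-0.04,-0.08,-0.12,-0.16,-0.18,-0.18,-0.18,-0.18])

```text
time: 10.23
tool_pos: [0.6238, -0.201, 0.207]
tcp_rot: [-2.132, -2.306, 0.001]
wrist_force: [-0.5, 0.3, 0.0]
width: 0.654
grip_force: 0.0
```

```bash
python3 -c "
from h import *
st(); c=look()"
```

```text
t 10.23 pos [ 0.6238 -0.201   0.207 ] yaw_y 4.5 F [-0.5  0.3  0. ] w 55.8
blue [0.4509 0.0758] r 0.0463 676
orange [0.4077 0.2868] r 0.0433 586
```

Request:
drive_tool([
  [-0.005,0,-0.008],
  [-0.005,0,-0.012],
  [-0.005,0,-0.016],
  [-0.005,0,-0.02],
  [-0.005,0,-0.023],
  [-0.005,0,-0.026],
  [-0.005,0,-0.028],
  [-0.005,0,-0.028],
], claw=[56,56,56,56,56,56,56,56], yaw=[0,0,0,0,0,0,0,0])

```text
time: 10.95
tool_pos: [0.6222, -0.2012, 0.1981]
tcp_rot: [2.133, 2.304, 0.001]
wrist_force: [-5.9, 2.8, 22.5]
width: 0.658
grip_force: 10.9
```

Request:
drive_tool([
  [0,0,0.02],
  [0,0,0.05],
  [-0.075,-0.02,0.05],
  [-0.15,-0.04,0.05],
  [-0.225,-0.06,0.05],
  [-0.3,-0.08,0.05],
  [-0.362,-0.097,0.05],
  [-0.362,-0.097,0.03],
], claw=[56,56,56,56,56,56,56,56], yaw=[0,0,0,0,0,0,0,0])

```text
time: 11.62
tool_pos: [0.4352, -0.2496, 0.2085]
tcp_rot: [-2.135, -2.3, 0.003]
wrist_force: [-0.0, 0.0, -0.4]
width: 0.655
grip_force: 0.0
```

Request:
drive_tool([
  [0,0,-0.01],
  [0,0,-0.014],
  [0,0,-0.018],
  [0,0,-0.02],
  [0,0,-0.023],
  [0,0,-0.026],
  [0,0,-0.029],
  [0,0,-0.029],
], claw=[56,56,56,56,56,56,56,56], yaw=[0,0,0,0,0,0,0,0])

```text
time: 12.28
tool_pos: [0.4415, -0.2496, 0.1979]
tcp_rot: [-2.132, -2.305, 0.001]
wrist_force: [-12.3, 5.4, 31.1]
width: 0.662
grip_force: 15.6
```

```bash
python3 -c "
from h import *
st(); c=look()"
```

```text
t 12.28 pos [ 0.4415 -0.2496  0.1979] yaw_y 4.5 F [-12.3   5.4  31.1] w 56.5
blue [ 0.6207 -0.2007] r 0.0422 543
blue [0.451  0.0757] r 0.0464 680
orange [ 0.4438 -0.2314] r 0.0292 218
orange [0.4077 0.2868] r 0.0433 587
```

Request:
drive_tool([
  [0,0,0.03],
  [0,0,0.07],
  [0.08,-0.002,0.07],
  [0.16,-0.004,0.07],
  [0.24,-0.006,0.07],
  [0.32,-0.006,0.07],
  [0.368,-0.006,0.03],
  [0.368,-0.006,-0.011],
], claw=[56,56,56,56,56,56,56,56], yaw=[0,0,0,0,0,0,0,0])

```text
time: 13.0
tool_pos: [0.632, -0.2524, 0.1913]
tcp_rot: [2.124, 2.299, 0.008]
wrist_force: [-0.2, -0.4, -0.2]
width: 0.657
grip_force: 0.0
```

Request:
drive_tool([
  [0,0,0],
  [-0.001,0.012,0],
  [-0.003,0.035,0],
  [-0.005,0.065,0],
  [-0.007,0.1,0],
  [-0.01,0.135,0],
  [-0.013,0.17,0],
  [-0.016,0.205,0],
], claw=[56,56,56,56,56,56,56,56], yaw=[0,0,0,0,0,0,0,0])

```text
time: 13.67
tool_pos: [0.6159, -0.1478, 0.1901]
tcp_rot: [2.133, 2.304, 0.001]
wrist_force: [-0.2, -1.6, 0.6]
width: 0.657
grip_force: 0.7
```

```bash
python3 -c "
from h import *
st(); c=look()"
```

```text
t 13.67 pos [ 0.6159 -0.1478  0.1901] yaw_y 4.4 F [-0.2 -1.6  0.6] w 56.1
blue [ 0.6137 -0.0858] r 0.0294 249
blue [ 0.459  -0.0267] r 0.0454 133
blue [0.451  0.0758] r 0.0464 677
orange [ 0.4368 -0.2589] r 0.0337 350
orange [0.4077 0.2868] r 0.0433 587
```

Request:
drive_tool([
  [-0.003,0.035,0],
  [-0.005,0.07,0],
  [-0.008,0.105,0],
  [-0.01,0.135,0],
  [-0.012,0.158,0],
  [-0.013,0.172,0],
  [-0.013,0.172,0],
  [-0.013,0.16,0.03],
], claw=[56,56,56,56,56,56,56,56], yaw=[0,0,0,0,0,0,0,0])

```text
time: 14.38
tool_pos: [0.6079, -0.0685, 0.201]
tcp_rot: [-2.129, -2.302, 0.005]
wrist_force: [-1.4, 0.1, 0.4]
width: 0.656
grip_force: 0.0
```

Request:
drive_tool([
  [0,0,0.07],
  [0.03,0.03,0.07],
  [0.06,0.07,0.07],
  [0.1,0.1,0.07],
  [0.106,0.112,0.07],
  [0.106,0.112,0.07],
  [0.106,0.112,0.07],
  [0.106,0.112,0.07],
], claw=[56,56,56,56,56,56,56,56], yaw=[0.04,0.08,0.12,0.16,0.2,0.24,0.28,0.318])

```text
time: 15.05
tool_pos: [0.6628, -0.0141, 0.2384]
tcp_rot: [-0.761, -3.047, -0.0]
wrist_force: [0.4, -0.8, -0.4]
width: 0.659
grip_force: 0.0
```

Request:
drive_tool([
  [0,0,0],
  [0,0,0],
  [0,0,0],
  [0,0,0],
  [0,0,0],
], claw=[56,56,56,56,56], yaw=[0.04,0.08,0.12,0.16,0.182])

```text
time: 15.47
tool_pos: [0.6626, -0.0145, 0.2384]
tcp_rot: [0.128, -3.138, -0.001]
wrist_force: [0.6, -0.4, -0.4]
width: 0.657
grip_force: 0.0
```

```bash
python3 -c "
from h import *
st(); c=look();look(n='scene')"
```

```text
t 15.47 pos [ 0.6626 -0.0145  0.2384] yaw_y 94.7 F [ 0.6 -0.4 -0.4] w 56.1
blue [ 0.6129 -0.0164] r 0.0366 382
blue [0.4505 0.0954] r 0.0317 293
orange [ 0.4414 -0.2485] r 0.0432 587
orange [0.4076 0.2869] r 0.0433 585
blue [0.4643 0.0823] r 0.0567 425
blue [ 0.609  -0.0049] r 0.0450 340
orange [ 0.4434 -0.2397] r 0.0447 170
orange [0.4152 0.2937] r 0.0487 540
```

Request:
drive_tool([
  [0,0,-0.07],
  [0,0,-0.099],
  [-0.015,-0.001,-0.099],
  [-0.045,-0.003,-0.099],
  [-0.085,-0.005,-0.099],
  [-0.125,-0.007,-0.099],
  [-0.165,-0.009,-0.099],
  [-0.205,-0.012,-0.099],
], claw=[56,56,56,56,56,56,56,56], yaw=[0,0,0,0,0,0,0,0])

```text
time: 16.23
tool_pos: [0.559, -0.02, 0.1897]
tcp_rot: [0.118, -3.139, -0.0]
wrist_force: [1.2, 0.4, -0.1]
width: 0.661
grip_force: 0.5
```

Request:
drive_tool([
  [-0.035,-0.002,0],
  [-0.065,-0.004,0],
  [-0.09,-0.005,0],
  [-0.104,-0.006,0],
  [-0.111,-0.006,0],
  [-0.111,-0.006,0],
  [-0.1,-0.006,0.02],
  [-0.09,-0.006,0.1],
], claw=[56,56,56,56,56,56,56,56], yaw=[0,0,0,0,0,0,0,0])

```text
time: 16.9
tool_pos: [0.5125, -0.0227, 0.2346]
tcp_rot: [0.119, -3.127, -0.003]
wrist_force: [0.0, 0.3, 0.0]
width: 0.655
grip_force: 0.0
```

```bash
python3 -c "
from h import *
st(); c=look()"
```

```text
t 16.90 pos [ 0.5125 -0.0227  0.2346] yaw_y 94.4 F [0.  0.3 0. ] w 56.0
blue [0.4525 0.0887] r 0.0355 434
blue [ 0.4482 -0.0252] r 0.0389 419
orange [0.5531 0.0837] r 0.0455 124
orange [ 0.4414 -0.2485] r 0.0432 589
orange [0.4077 0.2868] r 0.0433 587
```

Request:
drive_tool([
  [-0.03,0.055,0.03],
  [-0.065,0.13,0.04],
  [-0.1,0.2,0.04],
  [-0.14,0.275,0.04],
  [-0.18,0.35,0.04],
  [-0.22,0.425,0.04],
  [-0.255,0.5,0.04],
  [-0.29,0.57,0.04],
], claw=[56,56,56,56,56,56,56,56], yaw=[0,0,0,0,0,0,0,0])

```text
time: 17.62
tool_pos: [0.3703, 0.2644, 0.2611]
tcp_rot: [-0.12, 3.137, 0.002]
wrist_force: [0.3, 0.1, 0.3]
width: 0.657
grip_force: 0.0
```

Request:
drive_tool([
  [-0.023,0.041,0],
  [-0.023,0.041,-0.04],
  [-0.023,0.041,-0.09],
  [-0.023,0.041,-0.12],
  [-0.023,0.041,-0.12],
], claw=[56,56,56,56,56], yaw=[0,0,0,0,0])

```text
time: 18.03
tool_pos: [0.358, 0.2826, 0.1974]
tcp_rot: [0.121, -3.135, 0.004]
wrist_force: [-0.7, -0.2, 0.5]
width: 0.655
grip_force: 0.0
```

```bash
python3 -c "
from h import *
st(); c=look()"
```

```text
t 18.03 pos [0.358  0.2826 0.1974] yaw_y 94.4 F [-0.7 -0.2  0.5] w 55.9
blue [ 0.4588 -0.0263] r 0.0464 677
blue [0.4509 0.0758] r 0.0463 677
orange [ 0.4414 -0.2485] r 0.0432 588
orange [0.4122 0.2852] r 0.0405 506
```

Request:
drive_tool([
  [0,0,-0.017],
  [0.01,0.001,-0.017],
  [0.035,0.003,-0.017],
  [0.07,0.005,-0.017],
  [0.105,0.008,-0.017],
  [0.14,0.011,-0.017],
  [0.175,0.013,-0.017],
  [0.21,0.016,-0.017],
], claw=[56,56,56,56,56,56,56,56], yaw=[0,0,0,0,0,0,0,0])

```text
time: 18.75
tool_pos: [0.4663, 0.2905, 0.192]
tcp_rot: [-0.119, 3.137, 0.001]
wrist_force: [-0.2, 0.3, -0.9]
width: 0.654
grip_force: 0.3
```

Request:
drive_tool([
  [0.035,0.003,0],
  [0.065,0.005,0],
  [0.09,0.007,0],
  [0.105,0.008,0],
  [0.112,0.008,0],
  [0.112,0.008,0],
  [0.1,0.008,0.03],
  [0.1,0.008,0.1],
], claw=[56,56,56,56,56,56,56,56], yaw=[0,0,0,0,0,0,0,0])

```text
time: 19.42
tool_pos: [0.51, 0.2929, 0.2357]
tcp_rot: [0.12, -3.128, 0.008]
wrist_force: [0.4, 0.2, -0.5]
width: 0.653
grip_force: 0.0
```

```bash
python3 -c "
from h import *
st(); c=look();look(n='scene')"
```

```text
t 19.42 pos [0.51   0.2929 0.2357] yaw_y 94.4 F [ 0.4  0.2 -0.5] w 55.8
blue [ 0.4588 -0.0263] r 0.0463 674
blue [0.451  0.0753] r 0.0460 631
orange [0.5716 0.2896] r 0.0380 429
orange [ 0.4414 -0.2485] r 0.0432 588
blue [0.464  0.0343] r 0.0749 724
orange [ 0.4491 -0.2436] r 0.0497 254
orange [0.5729 0.303 ] r 0.0481 668
```

Request:
drive_tool([
  [0,0,0.02],
  [0.02,0.02,0.02],
  [0.04,0.05,0.02],
  [0.07,0.08,0.02],
  [0.106,0.11,0.02],
  [0.106,0.11,0.02],
  [0.106,0.11,0.02],
  [0.106,0.11,0.02],
], claw=[56,56,56,56,56,56,56,56], yaw=[-0.04,-0.08,-0.12,-0.16,-0.2,-0.24,-0.28,-0.318])

```text
time: 20.18
tool_pos: [0.5664, 0.3499, 0.2505]
tcp_rot: [-1.406, -2.809, 0.001]
wrist_force: [0.1, 0.8, -0.2]
width: 0.655
grip_force: 0.0
```

Request:
drive_tool([
  [0,0,0],
  [0,0,0],
  [0,0,0],
  [0,0,0],
  [0,0,0],
  [0,0,-0.05],
  [0,0,-0.09],
  [0,0,-0.09],
], claw=[56,56,56,56,56,56,56,56], yaw=[-0.04,-0.08,-0.12,-0.16,-0.182,-0.182,-0.182,-0.182])

```text
time: 20.85
tool_pos: [0.5641, 0.3483, 0.2012]
tcp_rot: [-2.133, -2.303, 0.012]
wrist_force: [-1.5, -0.8, -0.9]
width: 0.66
grip_force: 0.0
```

```bash
python3 -c "
from h import *
st(); c=look()"
```

```text
t 20.85 pos [0.5641 0.3483 0.2012] yaw_y 4.4 F [-1.5 -0.8 -0.9] w 56.4
blue [ 0.4588 -0.0264] r 0.0464 681
blue [0.4512 0.0754] r 0.0460 659
orange [0.5661 0.2967] r 0.0441 602
orange [ 0.4414 -0.2485] r 0.0432 587
```

Request:
drive_tool([
  [0,0,-0.022],
  [0.001,-0.012,-0.022],
  [0.002,-0.03,-0.022],
  [0.004,-0.055,-0.022],
  [0.006,-0.085,-0.022],
  [0.008,-0.115,-0.022],
  [0.005,-0.15,-0.022],
  [0.001,-0.185,-0.022],
], claw=[56,56,56,56,56,56,56,56], yaw=[0,0,0,0,0,0,0,0])

```text
time: 21.57
tool_pos: [0.5676, 0.255, 0.1955]
tcp_rot: [2.135, 2.304, 0.002]
wrist_force: [-0.2, 0.5, 1.0]
width: 0.651
grip_force: 1.0
```

Request:
drive_tool([
  [-0.004,-0.035,0],
  [-0.008,-0.07,0],
  [-0.011,-0.105,0],
  [-0.015,-0.14,0],
  [-0.019,-0.175,0],
  [-0.023,-0.208,0],
  [-0.025,-0.23,0],
  [-0.026,-0.239,0],
], claw=[56,56,56,56,56,56,56,56], yaw=[0,0,0,0,0,0,0,0])

```text
time: 22.23
tool_pos: [0.554, 0.1353, 0.1953]
tcp_rot: [2.137, 2.302, 0.0]
wrist_force: [0.3, 2.1, 2.7]
width: 0.66
grip_force: 1.4
```

```bash
python3 -c "
from h import *
st(); c=look();cv2.imwrite('pics/t3.png',cv2.resize(c['color'][140:300,130:370,::-1],(780,520),interpolation=cv2.INTER_CUBIC))"
```

```text
t 22.23 pos [0.554  0.1353 0.1953] yaw_y 4.2 F [0.3 2.1 2.7] w 56.3
blue [ 0.459  -0.0265] r 0.0461 624
blue [0.4531 0.0632] r 0.0359 369
orange [ 0.4414 -0.2485] r 0.0432 587
```

View pics/t3.png

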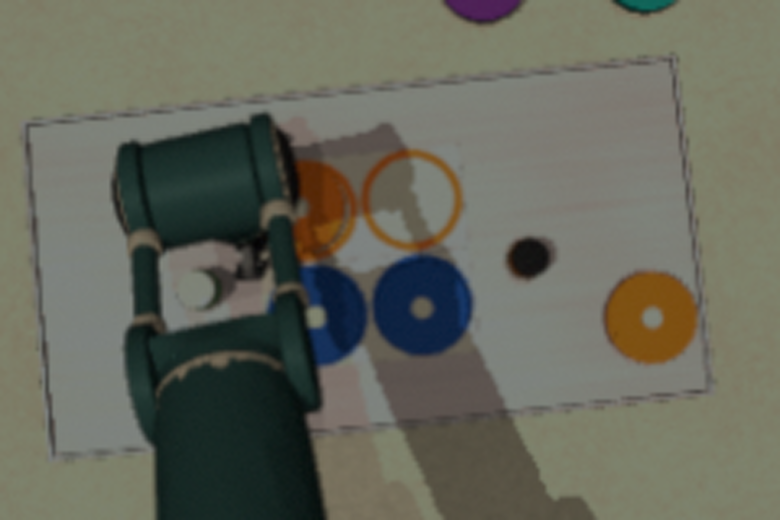

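The left orange dish (crop ~(305,205)) is almost on its ring, both blue dishes cover theirs, and both jars are in place. I'll nudge this dish home and move on to the last one.

Request:
drive_tool([
  [-0.002,-0.002,-0.008],
  [-0.004,-0.005,-0.012],
  [-0.006,-0.008,-0.012],
  [-0.006,-0.008,-0.012],
  [-0.006,0.005,0],
  [-0.006,0.005,0.06],
  [-0.006,-0.03,0.11],
  [-0.03,-0.09,0.12],
], claw=[56,56,56,56,56,56,56,56], yaw=[0,0,0,0,0,0,0.04,0.08])

```text
time: 22.95
tool_pos: [0.5428, 0.0948, 0.2601]
tcp_rot: [1.815, 2.556, 0.011]
wrist_force: [1.6, -1.2, 1.3]
width: 0.656
grip_force: 0.0
```

Request:
drive_tool([
  [-0.03,-0.075,0],
  [-0.06,-0.15,0],
  [-0.09,-0.225,0],
  [-0.12,-0.3,0],
  [-0.15,-0.375,0],
  [-0.18,-0.45,0],
  [-0.21,-0.525,0],
  [-0.24,-0.6,0],
], claw=[56,56,56,56,56,56,56,56], yaw=[0.04,0.08,0.12,0.16,0.2,0.24,0.28,0.318])

```text
time: 23.62
tool_pos: [0.4292, -0.1826, 0.2552]
tcp_rot: [-0.546, -3.093, 0.0]
wrist_force: [0.3, -0.4, 0.2]
width: 0.656
grip_force: 0.0
```

```bash
python3 -c "
from h import *
st(); c=look(); look(n='scene')"
```

```text
t 23.62 pos [ 0.4292 -0.1826  0.2552] yaw_y 70.0 F [ 0.3 -0.4  0.2] w 56.0
blue [ 0.4589 -0.0263] r 0.0464 678
blue [0.4509 0.0757] r 0.0464 677
orange [0.5532 0.0837] r 0.0470 697
blue [0.468  0.0443] r 0.0802 755
orange [ 0.4483 -0.2445] r 0.0491 252
orange [0.5783 0.0611] r 0.0734 674
```

Request:
drive_tool([
  [-0.04,-0.07,0],
  [-0.079,-0.14,0],
  [-0.079,-0.14,0],
  [-0.079,-0.14,-0.04],
  [-0.079,-0.14,-0.08],
  [-0.079,-0.14,-0.115],
  [-0.079,-0.14,-0.132],
  [-0.079,-0.14,-0.132],
], claw=[56,56,56,56,56,56,56,56], yaw=[0.04,0.08,0.12,0.135,0.135,0.135,0.135,0.135])

```text
time: 24.38
tool_pos: [0.3898, -0.2501, 0.1869]
tcp_rot: [0.107, -3.136, -0.005]
wrist_force: [-0.0, 0.6, -0.2]
width: 0.655
grip_force: 0.0
```

```bash
python3 -c "
from h import *
st(); c=look()"
```

```text
t 24.38 pos [ 0.3898 -0.2501  0.1869] yaw_y 93.9 F [-0.   0.6 -0.2] w 55.9
blue [ 0.459  -0.0264] r 0.0464 678
blue [0.451  0.0758] r 0.0464 678
orange [0.5532 0.0837] r 0.0470 696
orange [ 0.4461 -0.2444] r 0.0394 458
```

Request:
drive_tool([
  [0.006,0,0.002],
  [0.02,0.001,0.002],
  [0.045,0.003,0.002],
  [0.08,0.006,0.002],
  [0.115,0.009,0.002],
  [0.15,0.011,0.002],
  [0.185,0.014,0.002],
  [0.22,0.017,0.002],
], claw=[56,56,56,56,56,56,56,56], yaw=[0,0,0,0,0,0,0,0])

```text
time: 25.1
tool_pos: [0.5028, -0.2431, 0.1909]
tcp_rot: [-0.107, 3.138, -0.001]
wrist_force: [-0.6, -0.4, 1.2]
width: 0.658
grip_force: 0.6
```

Request:
drive_tool([
  [0.035,0.003,0],
  [0.07,0.005,0],
  [0.098,0.007,0],
  [0.115,0.009,0],
  [0.121,0.009,0],
  [0.121,0.009,0],
  [0.11,0.008,0.03],
  [0.1,0.008,0.1],
], claw=[56,56,56,56,56,56,56,56], yaw=[0,0,0,0,0,0,0,0])

```text
time: 25.77
tool_pos: [0.5475, -0.2379, 0.235]
tcp_rot: [0.107, -3.13, -0.008]
wrist_force: [-0.8, 0.9, -0.8]
width: 0.655
grip_force: 0.0
```

```bash
python3 -c "
from h import *
st(); c=look(); look(n='scene')"
```

```text
t 25.77 pos [ 0.5475 -0.2379  0.235 ] yaw_y 93.9 F [-0.8  0.9 -0.8] w 55.9
blue [ 0.4589 -0.0263] r 0.0464 677
blue [0.4509 0.0757] r 0.0463 679
orange [ 0.6113 -0.2238] r 0.0338 340
orange [0.5531 0.0837] r 0.0470 695
blue [0.4673 0.0443] r 0.0798 753
orange [ 0.6144 -0.2256] r 0.0509 327
orange [0.5782 0.0612] r 0.0735 676
```

Request:
drive_tool([
  [0,0,0.02],
  [0.02,-0.02,0.02],
  [0.05,-0.04,0.02],
  [0.08,-0.07,0.02],
  [0.131,-0.094,0.02],
  [0.131,-0.094,0.02],
  [0.131,-0.094,0.02],
  [0.131,-0.094,0.02],
], claw=[56,56,56,56,56,56,56,56], yaw=[-0.04,-0.08,-0.12,-0.16,-0.2,-0.24,-0.28,-0.318])

```text
time: 26.53
tool_pos: [0.6159, -0.2867, 0.2495]
tcp_rot: [-1.42, -2.802, -0.0]
wrist_force: [-1.6, -0.1, -0.2]
width: 0.658
grip_force: 0.0
```

Request:
drive_tool([
  [0,0,0],
  [0,0,0],
  [0,0,0],
  [0,0,0],
  [0,0,0],
  [0,0,-0.05],
  [0,0,-0.09],
  [0,0,-0.09],
], claw=[56,56,56,56,56,56,56,56], yaw=[-0.04,-0.08,-0.12,-0.16,-0.18,-0.18,-0.18,-0.18])

```text
time: 27.2
tool_pos: [0.6134, -0.2852, 0.2002]
tcp_rot: [-2.133, -2.296, 0.003]
wrist_force: [-1.1, 0.1, -1.9]
width: 0.65
grip_force: 0.0
```

```bash
python3 -c "
from h import *
st(); c=look()"
```

```text
t 27.20 pos [ 0.6134 -0.2852  0.2002] yaw_y 4.2 F [-1.1  0.1 -1.9] w 55.5
blue [ 0.4588 -0.0263] r 0.0464 685
blue [0.4509 0.0758] r 0.0463 677
orange [ 0.6074 -0.2327] r 0.0424 557
orange [0.5531 0.0837] r 0.0470 695
```

Request:
drive_tool([
  [0,0,-0.03],
  [-0.001,0.012,-0.03],
  [-0.003,0.03,-0.03],
  [-0.006,0.06,-0.03],
  [-0.009,0.09,-0.03],
  [-0.012,0.125,-0.03],
  [-0.016,0.16,-0.03],
  [-0.024,0.195,-0.03],
], claw=[56,56,56,56,56,56,56,56], yaw=[0,0,0,0,0,0,0,0])

```text
time: 27.92
tool_pos: [0.6041, -0.1865, 0.1906]
tcp_rot: [2.135, 2.303, 0.001]
wrist_force: [1.6, -1.3, 0.3]
width: 0.656
grip_force: 0.6
```

```bash
python3 -c "
from h import *
st(); c=look()"
```

```text
t 27.92 pos [ 0.6041 -0.1865  0.1906] yaw_y 4.3 F [ 1.6 -1.3  0.3] w 56.0
blue [ 0.4589 -0.0261] r 0.0462 673
blue [0.451  0.0758] r 0.0464 679
orange [ 0.6018 -0.1281] r 0.0331 360
orange [0.5531 0.0837] r 0.0470 695
```

Request:
drive_tool([
  [-0.01,0.033,0],
  [-0.021,0.068,0],
  [-0.032,0.103,0],
  [-0.043,0.138,0],
  [-0.054,0.173,0],
  [-0.064,0.205,0],
  [-0.072,0.231,0],
  [-0.076,0.244,0],
], claw=[56,56,56,56,56,56,56,56], yaw=[0,0,0,0,0,0,0,0])

```text
time: 28.63
tool_pos: [0.5651, -0.0648, 0.19]
tcp_rot: [-2.135, -2.304, 0.0]
wrist_force: [0.7, -1.7, 0.3]
width: 0.653
grip_force: 0.8
```

Request:
drive_tool([
  [0,0,0],
  [0,-0.012,0.01],
  [0,-0.012,0.08],
  [0,-0.02,0.16],
  [0.02,-0.09,0.2],
  [0.04,-0.16,0.22],
  [0.05,-0.23,0.25],
  [0.06,-0.3,0.28],
], claw=[56,56,56,56,56,56,56,56], yaw=[0,0,0,0,0,0,0,0])

```text
time: 29.3
tool_pos: [0.596, -0.2193, 0.3312]
tcp_rot: [2.137, 2.302, 0.0]
wrist_force: [0.5, 0.6, 0.9]
width: 0.655
grip_force: 0.0
```

```bash
python3 -c "
from h import *
st(); c=look();cv2.imwrite('pics/t4.png',cv2.resize(c['color'][140:300,130:370,::-1],(780,520),interpolation=cv2.INTER_CUBIC))
s=bot.read_camera('scene');cv2.imwrite('pics/s4.png',cv2.resize(s['color'][130:330,170:430,::-1],(780,600),interpolation=cv2.INTER_CUBIC))"
```

```text
t 29.30 pos [ 0.596  -0.2193  0.3312] yaw_y 4.2 F [0.5 0.6 0.9] w 56.0
blue [ 0.4589 -0.0264] r 0.0463 680
blue [0.4509 0.0758] r 0.0463 677
orange [ 0.5613 -0.0183] r 0.0469 693
orange [0.5532 0.0837] r 0.0470 697
```

View pics/t4.png

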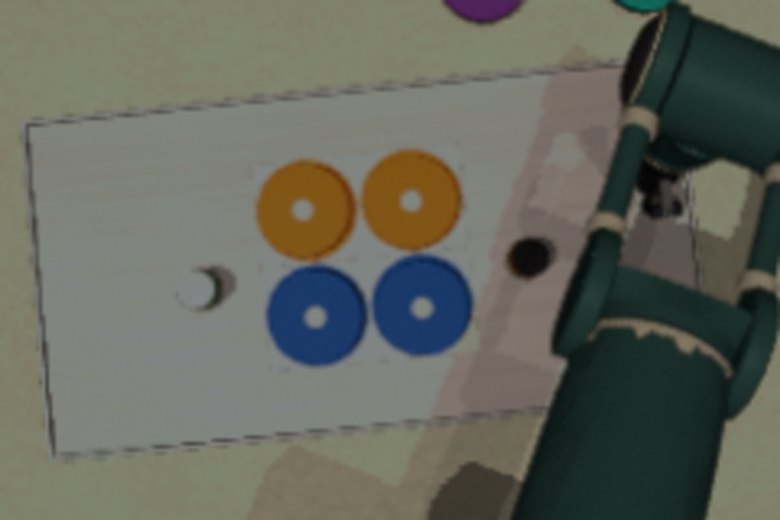

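View pics/s4.png

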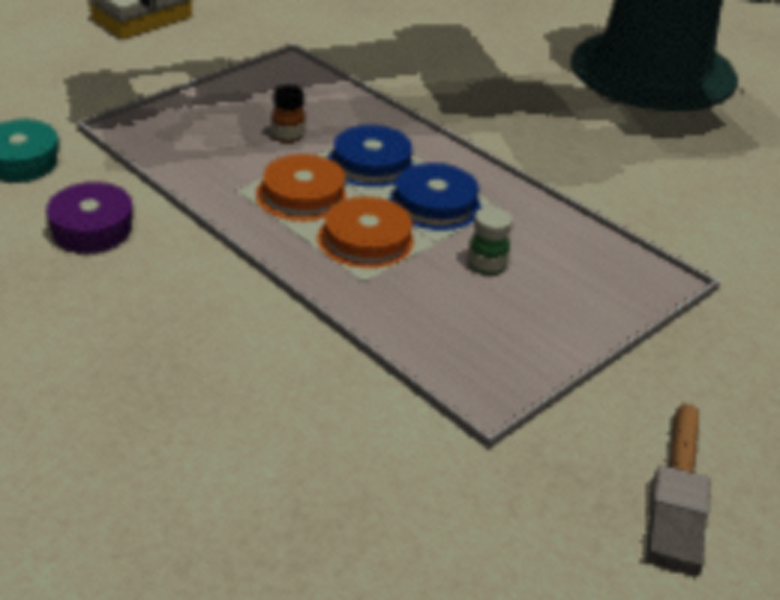

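The top view shows all four dishes on their rings, with white lid dots at crop (303,210), (411,201), (316,317) and (422,308). The scene view shows them flat, with both jars, the box and the brush undisturbed. The lid outlines could merge with the rings in the mask, so I'll check the dot centres and lid heights before handing in.

```bash
python3 - <<'E'
from h import *
T=dict(np.load("top0.npz")); c=bot.read_camera("top")
ring={"OL":(.5546,.0851),"OR":(.5627,-.0186),"BL":(.4508,.0767),"BR":(.4586,-.0269)}
g=c["color"].astype(int); sat=g.max(2)-g.min(2)
for n,(x,y) in {"OL":(303,210),"OR":(411,201),"BL":(316,317),"BR":(422,308)}.items():
    u,v=130+x*240/780,140+y*160/520; U,V=int(round(u)),int(round(v))
    w=sat[V-5:V+6,U-5:U+6]; w=np.clip(w.max()*.6-w,0,None); yy,xx=np.mgrid[V-5:V+6,U-5:U+6]
    p=onz(c,(w*xx).sum()/w.sum(),(w*yy).sum()/w.sum(),.029)
    z=np.median([at(c,a,b)[2] for b in range(V-9,V+10,2) for a in range(U-9,U+10,2)])
    print(n,p[:2].round(4),"err mm %.1f"%(1e3*np.hypot(*(p[:2]-ring[n]))),"lid z %.4f"%z)
f=lambda n,h:print(n,[at(k,*proj(k,h)).round(3) for k in (T,c)])
f("green",(.478,.180,.064)); f("amber",(.502,-.127,.064))
E
```

```text
OL [0.5533 0.0876] err mm 2.8 lid z 0.0290
OR [ 0.5598 -0.0178] err mm 3.0 lid z 0.0291
BL [0.4493 0.077 ] err mm 1.5 lid z 0.0295
BR [ 0.4562 -0.0263] err mm 2.5 lid z 0.0293
green [array([0.478, 0.18 , 0.061]), array([0.478, 0.18 , 0.065])]
amber [array([ 0.502, -0.127,  0.067]), array([ 0.502, -0.127,  0.062])]
```

All four dishes are within 3 mm of their ring centres, and the lid tops are at 29 mm, so they are home.

```bash
python3 -c "
from workcell import bot
print(bot.finish_job())"
```

```text
the job is handed in; nothing more can be done
None
```

I handed the job in at about 29 s: all four dishes measured within about 3 mm of their matching rings, all lids pressed home, and the jars, box and brush showed no visible shift (the judge's verdict wasn't shown).

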